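# Gauge a screw's pitch with comb leaves

## Task

Find out which of the three comb leaves in the wooden rack has the pitch of the screw in the stand nearest you: set a leaf upright between the guide rails, teeth down along the thread, and feel along it gently until the teeth drop fully home, or until it is plain that they will not. Leave the leaf that fits standing fully home on that screw, with the other leaves upright in the rack (put back any that did not fit, in any slot). Do not press hard on the thread (never over 30 N), and leave the pen, the cutters and the spool where they are.

Things in the scene. Friction and masses are not known exactly. Their poses are not given: they have to be found in the camera images.
- leaf_p_mid (a point): steel comb leaf P, upright, teeth down, in a rack slot: plate 12 mm thick (x), 50 long (y), under it 5 teeth in a row along y, 4.5 mm long; on top a grip tab 10 mm thick (x), 36 long (y), 40 high. 66 mm high in all, 120 g. Point: its centre, 33 mm above the tooth tips, 33 below the tab's top. The three leaves differ only in pitch: 7, 8.5 and 10 mm; which is which is not marked.
- leaf_q_mid (a point): steel comb leaf Q, upright, teeth down, in a rack slot: plate 12 mm thick (x), 50 long (y), under it 5 teeth in a row along y, 4.5 mm long; on top a grip tab 10 mm thick (x), 36 long (y), 40 high. 66 mm high in all, 120 g. Point: its centre, 33 mm above the tooth tips, 33 below the tab's top. The three leaves differ only in pitch: 7, 8.5 and 10 mm; which is which is not marked.
- leaf_u_mid (a point): steel comb leaf U, upright, teeth down, in a rack slot: plate 12 mm thick (x), 50 long (y), under it 5 teeth in a row along y, 4.5 mm long; on top a grip tab 10 mm thick (x), 36 long (y), 40 high. 66 mm high in all, 120 g. Point: its centre, 33 mm above the tooth tips, 33 below the tab's top. The three leaves differ only in pitch: 7, 8.5 and 10 mm; which is which is not marked.
- leaf_p: leaf P, the same: origin at the centre of its underside, level with the tooth tips; y along the row of teeth, z up
- leaf_q: leaf Q, the same: origin at the centre of its underside, level with the tooth tips; y along the row of teeth, z up
- leaf_u: leaf U, the same: origin at the centre of its underside, level with the tooth tips; y along the row of teeth, z up
- crest_r (a point): point on stand R: middle of its screw's 90 mm thread, on the axis, level with the crests; y along the screw. A leaf fully home (plate on the crests) has its centre 28.5 mm above it, one riding on the crests 33 mm. Where the grooves lie along y is unknown, anywhere within a pitch. A right leaf seats within 0.6 mm of them and starts to drop in at 1.5 mm; a wrong one never drops over 1.5 mm. Touch down at 10 mm/s or less.
- crest_s (a point): point on stand S: middle of its screw's 90 mm thread, on the axis, level with the crests; y along the screw. A leaf fully home (plate on the crests) has its centre 28.5 mm above it, one riding on the crests 33 mm. Where the grooves lie along y is unknown, anywhere within a pitch. A right leaf seats within 0.6 mm of them and starts to drop in at 1.5 mm; a wrong one never drops over 1.5 mm. Touch down at 10 mm/s or less.
- crest_t (a point): point on stand T: middle of its screw's 90 mm thread, on the axis, level with the crests; y along the screw. A leaf fully home (plate on the crests) has its centre 28.5 mm above it, one riding on the crests 33 mm. Where the grooves lie along y is unknown, anywhere within a pitch. A right leaf seats within 0.6 mm of them and starts to drop in at 1.5 mm; a wrong one never drops over 1.5 mm. Touch down at 10 mm/s or less.
- stand_r: stand R, one of 3 alike, fixed, 64x150 mm; work on the one nearest the robot (x under 0.66). Origin under its centre, 46 mm below the crest point. Holds a clamped 28 mm trapezoidal screw, pitch 7, 8.5 or 10 mm, on a stiff spring (gives 1 mm at 15 N). Two 6 mm guide rails along y, centres 13 mm above the crests, 14.6 mm gap over the screw, flared above. End blocks, 55 mm either side of the middle, reach 22 mm over the crests.
- stand_s: stand S, one of 3 alike, fixed, 64x150 mm; work on the one nearest the robot (x under 0.66). Origin under its centre, 46 mm below the crest point. Holds a clamped 28 mm trapezoidal screw, pitch 7, 8.5 or 10 mm, on a stiff spring (gives 1 mm at 15 N). Two 6 mm guide rails along y, centres 13 mm above the crests, 14.6 mm gap over the screw, flared above. End blocks, 55 mm either side of the middle, reach 22 mm over the crests.
- stand_t: stand T, one of 3 alike, fixed, 64x150 mm; work on the one nearest the robot (x under 0.66). Origin under its centre, 46 mm below the crest point. Holds a clamped 28 mm trapezoidal screw, pitch 7, 8.5 or 10 mm, on a stiff spring (gives 1 mm at 15 N). Two 6 mm guide rails along y, centres 13 mm above the crests, 14.6 mm gap over the screw, flared above. End blocks, 55 mm either side of the middle, reach 22 mm over the crests.
- rack_floor (a point): fixed wooden rack, 228 mm long (y), 34 wide (x), 24 high, three slots in a row along y at -72, 0 and +72 mm, each 18 mm (x) by 64 (y), 18 deep. Point: centre of the middle slot's floor, 6 mm above the desk; a racked leaf's centre is 33 mm above the floor, its y along the rack's y.
- marker_pen: bystander: felt marker lying down, 127 x 10 mm, loose; origin at the centre of its underside
- side_cutters: bystander: side cutters lying flat, 124 x 47 x 14 mm, loose; origin at the centre of its underside
- braid_spool: bystander: yellow spool lying flat, 51 mm across, 10 mm high, loose; origin at the centre of its underside
There are look-alikes about, which are no part of the job. What is shaped like the leaf_p but green, orange or purple is not meant.

How it is judged:
At the end, for the whole second after the job is handed in: the leaf of matching pitch stands released, fully home on the nearest stand's screw (centre at most 30.2 mm above the crest point, within 6 mm of the axis and 25 mm of the middle, aligned to 0.1 rad, upright to 0.15 rad); the other two leaves stand in the rack, upright to 0.2 rad (((world x of crest_r below 0.66 m and z of leaf_p_mid in the frame of crest_r between 0.026 and 0.0302 m and x of leaf_p_mid in the frame of crest_r between -0.006 and 0.006 m and y of leaf_p_mid in the frame of crest_r between -0.025 and 0.025 m and angle between the y axis of leaf_p and the y axis of stand_r, either way round below 0.1 rad and angle between leaf_p_mid's own z axis and vertical below 0.15 rad and linear speed of leaf_p below 0.02 m/s) or (world x of crest_r below 0.66 m and z of leaf_q_mid in the frame of crest_r between 0.026 and 0.0302 m and x of leaf_q_mid in the frame of crest_r between -0.006 and 0.006 m and y of leaf_q_mid in the frame of crest_r between -0.025 and 0.025 m and angle between the y axis of leaf_q and the y axis of stand_r, either way round below 0.1 rad and angle between leaf_q_mid's own z axis and vertical below 0.15 rad and linear speed of leaf_q below 0.02 m/s) or (world x of crest_r below 0.66 m and z of leaf_u_mid in the frame of crest_r between 0.026 and 0.0302 m and x of leaf_u_mid in the frame of crest_r between -0.006 and 0.006 m and y of leaf_u_mid in the frame of crest_r between -0.025 and 0.025 m and angle between the y axis of leaf_u and the y axis of stand_r, either way round below 0.1 rad and angle between leaf_u_mid's own z axis and vertical below 0.15 rad and linear speed of leaf_u below 0.02 m/s) or (world x of crest_s below 0.66 m and z of leaf_p_mid in the frame of crest_s between 0.026 and 0.0302 m and x of leaf_p_mid in the frame of crest_s between -0.006 and 0.006 m and y of leaf_p_mid in the frame of crest_s between -0.025 and 0.025 m and angle between the y axis of leaf_p and the y axis of stand_s, either way round below 0.1 rad and angle between leaf_p_mid's own z axis and vertical below 0.15 rad and linear speed of leaf_p below 0.02 m/s) or (world x of crest_s below 0.66 m and z of leaf_q_mid in the frame of crest_s between 0.026 and 0.0302 m and x of leaf_q_mid in the frame of crest_s between -0.006 and 0.006 m and y of leaf_q_mid in the frame of crest_s between -0.025 and 0.025 m and angle between the y axis of leaf_q and the y axis of stand_s, either way round below 0.1 rad and angle between leaf_q_mid's own z axis and vertical below 0.15 rad and linear speed of leaf_q below 0.02 m/s) or (world x of crest_s below 0.66 m and z of leaf_u_mid in the frame of crest_s between 0.026 and 0.0302 m and x of leaf_u_mid in the frame of crest_s between -0.006 and 0.006 m and y of leaf_u_mid in the frame of crest_s between -0.025 and 0.025 m and angle between the y axis of leaf_u and the y axis of stand_s, either way round below 0.1 rad and angle between leaf_u_mid's own z axis and vertical below 0.15 rad and linear speed of leaf_u below 0.02 m/s) or (world x of crest_t below 0.66 m and z of leaf_p_mid in the frame of crest_t between 0.026 and 0.0302 m and x of leaf_p_mid in the frame of crest_t between -0.006 and 0.006 m and y of leaf_p_mid in the frame of crest_t between -0.025 and 0.025 m and angle between the y axis of leaf_p and the y axis of stand_t, either way round below 0.1 rad and angle between leaf_p_mid's own z axis and vertical below 0.15 rad and linear speed of leaf_p below 0.02 m/s) or (world x of crest_t below 0.66 m and z of leaf_q_mid in the frame of crest_t between 0.026 and 0.0302 m and x of leaf_q_mid in the frame of crest_t between -0.006 and 0.006 m and y of leaf_q_mid in the frame of crest_t between -0.025 and 0.025 m and angle between the y axis of leaf_q and the y axis of stand_t, either way round below 0.1 rad and angle between leaf_q_mid's own z axis and vertical below 0.15 rad and linear speed of leaf_q below 0.02 m/s) or (world x of crest_t below 0.66 m and z of leaf_u_mid in the frame of crest_t between 0.026 and 0.0302 m and x of leaf_u_mid in the frame of crest_t between -0.006 and 0.006 m and y of leaf_u_mid in the frame of crest_t between -0.025 and 0.025 m and angle between the y axis of leaf_u and the y axis of stand_t, either way round below 0.1 rad and angle between leaf_u_mid's own z axis and vertical below 0.15 rad and linear speed of leaf_u below 0.02 m/s)) and (((z of leaf_p_mid in the frame of rack_floor below 0.04 m and x of leaf_p_mid in the frame of rack_floor between -0.01 and 0.01 m and y of leaf_p_mid in the frame of rack_floor between -0.095 and 0.095 m and angle between leaf_p_mid's own z axis and vertical below 0.2 rad) and (z of leaf_q_mid in the frame of rack_floor below 0.04 m and x of leaf_q_mid in the frame of rack_floor between -0.01 and 0.01 m and y of leaf_q_mid in the frame of rack_floor between -0.095 and 0.095 m and angle between leaf_q_mid's own z axis and vertical below 0.2 rad)) or ((z of leaf_p_mid in the frame of rack_floor below 0.04 m and x of leaf_p_mid in the frame of rack_floor between -0.01 and 0.01 m and y of leaf_p_mid in the frame of rack_floor between -0.095 and 0.095 m and angle between leaf_p_mid's own z axis and vertical below 0.2 rad) and (z of leaf_u_mid in the frame of rack_floor below 0.04 m and x of leaf_u_mid in the frame of rack_floor between -0.01 and 0.01 m and y of leaf_u_mid in the frame of rack_floor between -0.095 and 0.095 m and angle between leaf_u_mid's own z axis and vertical below 0.2 rad)) or ((z of leaf_q_mid in the frame of rack_floor below 0.04 m and x of leaf_q_mid in the frame of rack_floor between -0.01 and 0.01 m and y of leaf_q_mid in the frame of rack_floor between -0.095 and 0.095 m and angle between leaf_q_mid's own z axis and vertical below 0.2 rad) and (z of leaf_u_mid in the frame of rack_floor below 0.04 m and x of leaf_u_mid in the frame of rack_floor between -0.01 and 0.01 m and y of leaf_u_mid in the frame of rack_floor between -0.095 and 0.095 m and angle between leaf_u_mid's own z axis and vertical below 0.2 rad)))); the robot touches nothing.
It fails at once if a leaf or the fingers press on a stand or its screw with more than 30 N (contact force between any of leaf_p, leaf_q, leaf_u, the arm and stand_r above 30 N or contact force between any of leaf_p, leaf_q, leaf_u, the arm and stand_s above 30 N or contact force between any of leaf_p, leaf_q, leaf_u, the arm and stand_t above 30 N).
It fails at once if the pen, the cutters or the spool moved by more than 20 mm (distance of any of marker_pen, side_cutters, braid_spool from where it was at the start of the episode above 0.02 m).
It also fails if it takes over 72 s, if anything falls off the work surface, if the arm or the gripper's body presses on something with over 40 N, if the wrist force passes 120 N, or if a joint passes its speed limit or range.

## Robot

A 7-joint arm with a two-finger parallel gripper is mounted at the origin on a cart in front of the work surface, level with it; the furniture and walls round the work are solid. World frame = base frame: x ahead of the robot, y to its left, z up, the work surface at z = 0. Lengths are in m, angles in rad, forces in N, time in s.
With the tool pointing down it reaches from about 0.425 to 0.925 m from the base axis. Payload 6.8 kg.
Tool frame: the origin (TCP) lies between the finger pads; the fingertips stand 14 mm ahead of it and the grasp point (between the pads) lies 5 mm behind it; z points along the fingers, y is the line along which they close (so a half turn about z gives the same grasp; the last joint's range is limited). The gripper opens to 85 mm and grips with 20 to 120 N. Pads are 22 mm wide; open, the fingers measure 114 mm over their backs; the gripper's body (76 mm by 85 mm) begins 54 mm behind the grasp point. The pads swing forward as they close: fully open they stand 13 mm farther back than shut.
Start: joints at [-1.445, 0.477, 0.022, 1.555, -0.011, 1.109, -0.083], TCP at [0.156, 0.657, 0.245] pointing down, gripper open.
Joint ranges: [-2.96, 2.96], [-0.34, 2.1], [-1.41, 1.46], [0.24, 2.44], [-1.37, 4.51], [0.17, 1.92], [-2.96, 2.96]. Speed limits (rad/s): [2.39, 2.39, 3.14, 3.14, 3.14, 3.14, 3.14].

## Interface

Orientations are given as a rotation vector (axis times angle).
In Python, from bench import r, eyes, ticket gives the robot as it stands. The module is installed in compiled form; this text tells all that it offers.
- The arm moves only by the tool arm_command, never from a script. Its argument "plan" is text: rows parted by semicolons, each of 4 numbers parted by spaces: the shift along the tool's x, y, z in m, then the turn about the tool's z in degrees. In form: tx ty tz yaw; .... A call has 1 to 20 rows; each row shifts and turns the commanded pose from where the row before left it, along the tool's axes as they then stand; what a row does not reach is not made up. A row lasts 1/8 s, in which the tool goes at most 62.5 mm and 10.7 degrees, less where a joint would pass 70% of its speed; a pose out of reach is approached as far as the arm can. A call is refused whole if a number of a shift passes 0.0625 or a number of a turn 10.7, either way. A call with a gripper value outside its range is refused whole. "hand" is the closure, from -1 (fully open) to 1 (shut), set as the call begins (left out, the last holds). The fingers move at their own pace and stop on an object; "grip_force" is the grip in N (left out, the last holds). Time passes only in rows, so rows that do not move let the fingers close. It gives the time, the measured TCP pose, the force, the opening and the grip force at its end, in the units of the state.
- r.get_obs(): the state, without advancing time (a new reading comes with each control period).
- eyes.grab_frame(name): name is "scene" or "top"; returns (picture, depth): 420x560x3 uint8, red, green, blue; 420x560 float32, m along the optical axis (not along the pixel's ray), 0 where there is no reading.
- eyes.calibration(name): a dict with "fov_y" (degrees; the focal length in pixels is half the picture's height over the tangent of half this angle, whatever the lens; pixels are square), "cx", "cy" (the principal point, pixels), "origin" and "attitude" of the camera in the world. Camera axes: x right, y up, looking along -z (the intrinsics and any distortion apply to the point x, -y, -z); pixel columns grow to the right and rows downward; lengths in m; the calibration is good to about 2 mm. A picture is of the moment at which its call begins. calibration takes no time and is no camera call.
- ticket.hand_in(): hands the job in; it is judged then, once.
The state is a dict: "clock": time; "joints": joint angles; "qvel": joint speeds; "tau": joint torques, N m; "tcp_pos": TCP position; "orientation": TCP orientation; "contact_force": force on the tool from outside, world axes, zero at the start; "moment": the same for the moment, N m; "grip_width": finger opening in m; "gripper_force": force on a finger pad.
Only numpy, scipy, OpenCV 4.12 (cv2) and the standard library are available. Lean on these libraries where they do the work, as an engineer would, in place of code of your own. Each camera call takes 0.05 s, during which the arm holds its last target. There are 200 camera calls.

## Working session

There is one attempt and no reset: what is moved stays moved. The work goes in short steps, Python scripts to look and compute and a tool call to move; the robot and the scene stay as the last step left them, time stands still between calls to the robot, and variables do not carry over. Pictures are saved under pics/ and viewed, at most 10 in all, crops included, and the job is handed in when it is done.

Besides the shell and the picture viewer there is one more tool, called after "Call:" by a JSON object that holds its "method" and its "body", one argument or row to a line. arm_command: Moves the arm, as the interface text tells. Its arguments: {"type":"object","properties":{"plan":{"type":"string"},"hand":{"type":"number"},"grip_force":{"type":"number"}},"required":["plan"]}

```bash
mkdir -p pics
cat > h.py <<'E'
import numpy as np, cv2
from bench import r, eyes, ticket
def grab(n):
    im,d=eyes.grab_frame(n); c=eyes.calibration(n); return im,d,c
def world(d,c):
    H,W=d.shape; f=H/2/np.tan(np.radians(c['fov_y'])/2)
    v,u=np.mgrid[:H,:W]; x=(u-c['cx'])/f; y=(v-c['cy'])/f
    P=np.stack([x*d,-y*d,-d],-1)
    A=np.array(c['attitude'],float)
    R=A if A.shape==(3,3) else cv2.Rodrigues(A)[0]
    return P@R.T+np.array(c['origin'])
E
python3 - <<'E'
from h import *
print(r.get_obs())
for n in('scene','top'):
    im,d,c=grab(n); print(c); np.savez('%s0.npz'%n,im=im,d=d); cv2.imwrite('pics/%s0.png'%n,im[:,:,::-1])
E
```

```text
{'clock': 0.0, 'joints': array([-1.44509132,  0.47782175,  0.02234087,  1.55645759, -0.01153064,
        1.10927452, -0.08310836]), 'qvel': array([-7.90784795e-04, -6.45068922e-04, -7.00226165e-04, -7.74438299e-04,
        1.37118187e-03, -6.72744416e-07, -2.82882377e-04]), 'tau': array([ 8.26536348e-05, -5.96450329e+01,  1.60799358e+00, -2.81199592e+01,
        1.24835011e-02,  9.56367032e-03,  4.13978611e-06]), 'tcp_pos': array([0.15625859, 0.65608448, 0.24430859]), 'orientation': array([-3.66414176e-01, -3.12004540e+00,  2.87519717e-03]), 'contact_force': array([ 0.39969158, -0.47546406, -0.79385848]), 'moment': array([0.0086613 , 0.00826457, 0.03381632]), 'gripper_force': 0.0, 'grip_width': 0.08539939106532711}
{'fov_y': 56.52573381480432, 'cx': 277.83308553155877, 'cy': 209.30424118906268, 'origin': array([0.23678344, 0.32714586, 0.73238522]), 'attitude': array([ 0.29141969, -0.84355365, -2.32194494])}
{'fov_y': 54.243565577267965, 'cx': 277.1593324959638, 'cy': 209.34322353497365, 'origin': array([ 0.3744309 , -0.11397382,  0.97584065]), 'attitude': array([ 0.18827282, -0.18041341, -1.54220212])}
```

View pics/scene0.png

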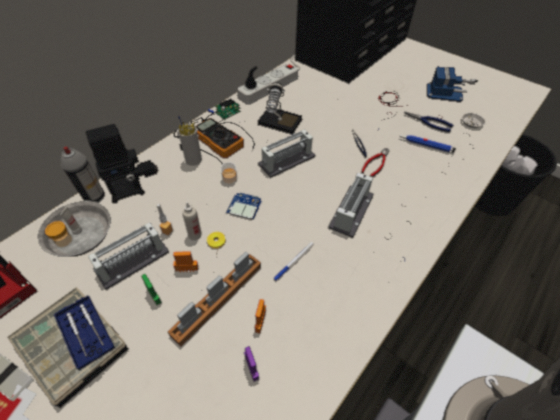

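View pics/top0.png

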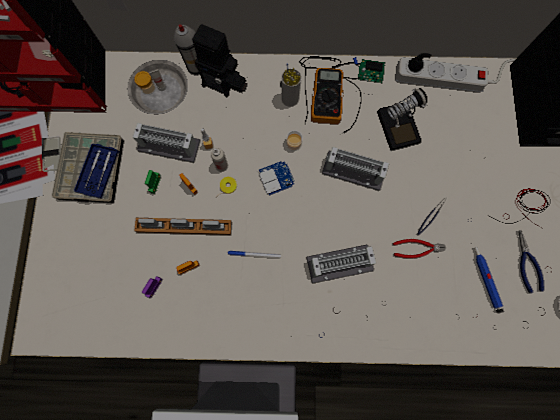

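The rack is at top (183,226) with three grey leaves. The nearest stand is at top (341,263), next to the red cutters (418,248) and the pen (255,254). The spool is at (228,185).

Run:
```python
from h import *
for n in('scene','top'):
    z=np.load(n+'0.npz'); im,d=z['im'],z['d']; c=eyes.calibration(n); P=world(d,c)
    ok=d>0
    hs=cv2.cvtColor(im,cv2.COLOR_RGB2HSV)
    sel=ok&(abs(P[...,2])<.02)&(hs[...,2]>100)&(hs[...,1]<60)
    for reg in [(.5,.6,.0,.1),(.45,.55,-.3,-.2),(.6,.7,.2,.3)]:
        s=sel&(P[...,0]>reg[0])&(P[...,0]<reg[1])&(P[...,1]>reg[2])&(P[...,1]<reg[3]); print(n,'desk z',reg,np.median(P[s][:,2]),s.sum())
    # blobs above 15mm in work area
    m=(ok&(P[...,2]>.012)&(P[...,2]<.12)&(P[...,0]<.75)&(P[...,0]>.35)&(abs(P[...,1])<.55)).astype(np.uint8)
    k,l,st,ce=cv2.connectedComponentsWithStats(m)
    for i in range(1,k):
        if st[i,4]>60:
            Q=P[l==i]; (cx,cy),wh,a=cv2.minAreaRect(Q[:,:2].astype(np.float32)*1000)
            print(n,ce[i].round(),st[i,4],'rect',round(cx),round(cy),np.round(wh),round(a,1),'zmax',Q[:,2].max().round(4),np.percentile(Q[:,2],[50,90]).round(4))
    # leaf tab tops
    m=(ok&(P[...,2]>.050)&(P[...,2]<.085)&(P[...,0]<.66)&(P[...,0]>.35)&(abs(P[...,1])<.5)).astype(np.uint8)
    k,l,st,ce=cv2.connectedComponentsWithStats(m)
    for i in range(1,k):
        if st[i,4]>15:
            Q=P[l==i]; zt=np.percentile(Q[:,2],80); Q=Q[Q[:,2]>zt-.006]; (cx,cy),wh,a=cv2.minAreaRect(Q[:,:2].astype(np.float32)*1000)
            print(n,'TAB',ce[i].round(),st[i,4],round(cx,1),round(cy,1),np.round(wh,1),round(a,1),zt.round(4),Q.mean(0).round(4))
```

```text
scene desk z (0.5, 0.6, 0.0, 0.1) -0.00016876980072838554 1010
scene desk z (0.45, 0.55, -0.3, -0.2) 0.00029659519108682364 527
scene desk z (0.6, 0.7, 0.2, 0.3) -0.0004146818227360738 2279
scene [286. 149.] 967 rect 712 -289 [144.  42.] 73.2 zmax 0.0708 [0.0486 0.0666]
scene [352. 202.] 1016 rect 484 -252 [ 50. 139.] 13.9 zmax 0.0707 [0.0568 0.0668]
scene [191. 221.] 447 rect 715 39 [31. 26.] 54.3 zmax 0.1143 [0.0672 0.0976]
scene [154. 240.] 180 rect 744 131 [46. 13.] 88.1 zmax 0.0691 [0.05   0.0666]
scene [184. 261.] 378 rect 661 112 [50. 13.] 40.2 zmax 0.0687 [0.0397 0.0652]
scene [213. 297.] 2228 rect 560 119 [227.  35.] 89.5 zmax 0.0747 [0.025  0.0702]
scene [150. 289.] 213 rect 664 197 [12. 49.] 77.2 zmax 0.0693 [0.0512 0.0659]
scene [ 71. 350.] 6342 rect 682 359 [144. 137.] 87.6 zmax 0.05 [0.0341 0.0407]
scene [259. 315.] 259 rect 462 99 [13. 50.] 26.8 zmax 0.0678 [0.0482 0.066 ]
scene [251. 363.] 265 rect 415 176 [12. 49.] 61.9 zmax 0.0686 [0.0573 0.0664]
scene [  7. 373.] 99 rect 739 461 [16. 33.] 11.3 zmax 0.0153 [0.013  0.0141]
scene TAB [353. 197.] 559 479.9 -253.5 [ 39.
[... 1623 characters left out ...]
. 50.] 61.0 zmax 0.0717 [0.045  0.0685]
top TAB [148. 182.] 40 653.6 196.2 [10.1 13.6] 76.5 0.0686 [0.653  0.1953 0.0676]
top TAB [188. 183.] 43 654.5 103.4 [19.5  8.3] 47.0 0.0689 [0.6533 0.1024 0.0676]
top TAB [148. 221.] 103 558.4 186.7 [ 9.1 33.9] 1.7 0.0746 [0.5588 0.1858 0.0737]
top TAB [180. 222.] 105 559.5 114.2 [ 9.8 34.2] 0.6 0.0742 [0.5594 0.1145 0.0734]
top TAB [211. 223.] 98 557.4 42.3 [34.5  9.8] 86.5 0.075 [0.5572 0.0417 0.0738]
top TAB [343. 261.] 694 478.5 -257.2 [ 39.2 138.1] 12.5 0.0689 [ 0.4787 -0.2562  0.0672]
top TAB [184. 266.] 97 460.9 96.5 [10.  35.9] 28.6 0.0689 [0.4609 0.0962 0.0674]
top TAB [149. 286.] 111 414.9 172.9 [10.6 35.4] 61.6 0.0687 [0.4152 0.1721 0.0676]
```

```bash
cat >> h.py <<'E'
def proj(X,c,H=420):
    R=cv2.Rodrigues(np.array(c['attitude'],float))[0]; f=H/2/np.tan(np.radians(c['fov_y'])/2)
    p=(np.asarray(X)-c['origin'])@R; return np.stack([c['cx']+f*p[...,0]/-p[...,2],c['cy']-f*p[...,1]/-p[...,2]],-1)
def rows(x,y,z,yaw,n,dec=4):
    """rows to bring the measured pose to x,y,z with tool-y at world angle yaw (deg)"""
    o=r.get_obs(); R=cv2.Rodrigues(o['orientation'])[0]; a=np.degrees(np.arctan2(R[1,1],R[0,1]))
    t=(a-yaw+90)%180-90
    if abs(abs(t)-90)<1: t=abs(t)
    D=(np.array([x,y,z])-o['tcp_pos'])/n; out=[]
    for i in range(n):
        A=np.radians(a-t*i/n); ty=np.array([np.cos(A),np.sin(A),0]); tz=np.array([0,0,-1.]); tx=np.cross(ty,tz)
        out.append(' '.join('%.*f'%(dec,v) for v in(D@tx,D@ty,D@tz))+' %.2f'%(t/n))
    print('at',o['tcp_pos'].round(4),'yaw',a.round(2),'tilt',R[:,2].round(4),'->'); print('; '.join(out))
E
python3 - <<'E'
from h import *
B=[]
for n,(x0,y0,dz) in dict(scene=(.4800,-.2525,0),top=(.4787,-.2565,.0022)).items():
    z=np.load(n+'0.npz'); im=z['im']; c=eyes.calibration(n); g=cv2.cvtColor(im,cv2.COLOR_RGB2GRAY).astype(np.float32)
    th=np.radians(12.5); yv=np.array([-np.sin(th),np.cos(th)]); xv=np.array([np.cos(th),np.sin(th)])
    s=np.arange(-.045,.045,.0005); w=np.arange(-.006,.0061,.001)
    G=np.array([x0,y0])+s[None,:,None]*yv+w[:,None,None]*xv
    X=np.concatenate([G,np.full(G.shape[:2]+(1,),.043+dz)],-1); q=proj(X,c).astype(np.float32)
    S=cv2.remap(g,q[...,0],q[...,1],cv2.INTER_CUBIC); pr=S.mean(0); pr-=np.polyval(np.polyfit(s,pr,3),s)
    for p in np.arange(5.5,12,.5): print(n,p,round(abs((pr*np.hanning(len(s))*np.exp(2j*np.pi*s/p*1000)).sum())),end=' | ')
    print()
    u,v=q.mean((0,1)).astype(int); B.append(cv2.resize(im[v-40:v+40,u-45:u+45],(400,355),interpolation=cv2.INTER_CUBIC))
cv2.imwrite('pics/st.png',np.hstack(B)[:,:,::-1])
rows(.559,.116,.22,0,16)
E
```

```text
scene 5.5 4 | scene 6.0 8 | scene 6.5 4 | scene 7.0 8 | scene 7.5 11 | scene 8.0 18 | scene 8.5 12 | scene 9.0 3 | scene 9.5 12 | scene 10.0 11 | scene 10.5 5 | scene 11.0 10 | scene 11.5 20 | 
top 5.5 60 | top 6.0 22 | top 6.5 15 | top 7.0 47 | top 7.5 377 | top 8.0 1198 | top 8.5 1542 | top 9.0 1197 | top 9.5 624 | top 10.0 219 | top 10.5 77 | top 11.0 87 | top 11.5 115 | 
at [0.1563 0.6562 0.2444] yaw 76.6 tilt [-2.0e-04 -1.6e-03 -1.0e+00] ->
-0.0323 -0.0270 0.0015 4.79; -0.0344 -0.0242 0.0015 4.79; -0.0363 -0.0213 0.0015 4.79; -0.0380 -0.0182 0.0015 4.79; -0.0394 -0.0149 0.0015 4.79; -0.0405 -0.0116 0.0015 4.79; -0.0413 -0.0082 0.0015 4.79; -0.0418 -0.0047 0.0015 4.79; -0.0421 -0.0012 0.0015 4.79; -0.0420 0.0023 0.0015 4.79; -0.0417 0.0058 0.0015 4.79; -0.0411 0.0093 0.0015 4.79; -0.0401 0.0127 0.0015 4.79; -0.0389 0.0160 0.0015 4.79; -0.0375 0.0192 0.0015 4.79; -0.0357 0.0223 0.0015 4.79
```

View pics/st.png

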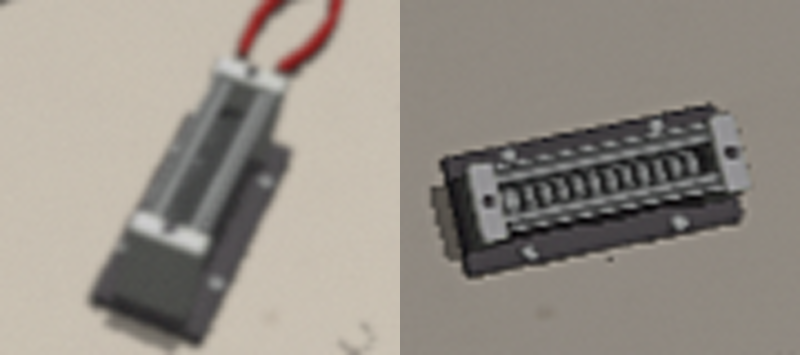

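The crop shows the thread clearly in the top view (right half). The spectrum gives a screw pitch of about 8.5 mm.

Call:
{"method": "arm_command", "body": {
  "plan": "-0.0323 -0.0270 0.0015 4.79; -0.0344 -0.0242 0.0015 4.79; -0.0363 -0.0213 0.0015 4.79; -0.0380 -0.0182 0.0015 4.79; -0.0394 -0.0149 0.0015 4.79; -0.0405 -0.0116 0.0015 4.79; -0.0413 -0.0082 0.0015 4.79; -0.0418 -0.0047 0.0015 4.79; -0.0421 -0.0012 0.0015 4.79; -0.0420 0.0023 0.0015 4.79; -0.0417 0.0058 0.0015 4.79; -0.0411 0.0093 0.0015 4.79; -0.0401 0.0127 0.0015 4.79; -0.0389 0.0160 0.0015 4.79; -0.0375 0.0192 0.0015 4.79; -0.0357 0.0223 0.0015 4.79; 0 0 0 0",
  "hand": 0,
  "grip_force": 40
}}

```text
clock: 2.22
tcp_pos: [0.5599, 0.1125, 0.2211]
orientation: [2.228, 2.212, -0.002]
contact_force: [-0.2, 0.3, 0.5]
grip_width: 0.0426
gripper_force: 0.0
```

Run:
```python
from h import *
rows(.559,.116,.056,0,6)
im,d,c=grab('scene'); cv2.imwrite('pics/g.png',im[:,:,::-1])
```

```text
at [0.5599 0.1125 0.2211] yaw -0.41 tilt [ 4.0e-04 -2.1e-03 -1.0e+00] ->
0.0006 -0.0001 0.0275 -0.07; 0.0006 -0.0001 0.0275 -0.07; 0.0006 -0.0001 0.0275 -0.07; 0.0006 -0.0001 0.0275 -0.07; 0.0006 -0.0001 0.0275 -0.07; 0.0006 -0.0001 0.0275 -0.07
```

View pics/g.png

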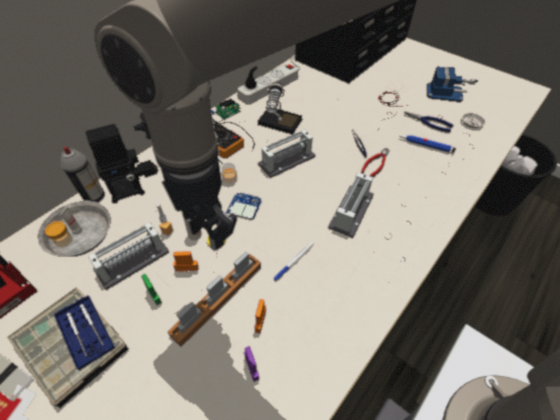

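The gripper is above the rack at about (215,230), and the leaves are undisturbed. Descending on the middle leaf.

Call:
{"method": "arm_command", "body": {
  "plan": "0.0006 -0.0001 0.0275 -0.07; 0.0006 -0.0001 0.0275 -0.07; 0.0006 -0.0001 0.0275 -0.07; 0.0006 -0.0001 0.0275 -0.07; 0.0006 -0.0001 0.0275 -0.07; 0.0006 -0.0001 0.0275 -0.07; 0 0 0 0"
}}

```text
clock: 3.15
tcp_pos: [0.5557, 0.1212, 0.0545]
orientation: [-2.209, -2.23, 0.006]
contact_force: [0.0, -0.2, 0.4]
grip_width: 0.0427
gripper_force: 0.0
```

Call:
{"method": "arm_command", "body": {
  "plan": "0 0 0 0; 0 0 0 0; 0 0 0 0; 0 0 0 0",
  "hand": 1
}}

```text
clock: 3.65
tcp_pos: [0.5588, 0.1205, 0.0574]
orientation: [2.214, 2.229, 0.003]
contact_force: [-0.8, 0.5, 7.0]
grip_width: 0.0093
gripper_force: 45.1
```

Run:
```python
from h import *
print(r.get_obs())
rows(.47,.13,.33,0,7)
```

```text
{'clock': 3.65, 'joints': array([-0.62440284,  0.58720572,  0.39865014,  1.96722209, -0.36219059,
        0.6543692 ,  0.01130658]), 'qvel': array([-0.00058848,  0.0010403 , -0.0004414 ,  0.00113026, -0.00228228,
        0.00089466,  0.00116796]), 'tau': array([ 4.74236794e-01, -4.92175126e+01,  7.51439095e+00, -1.66109455e+01,
        1.50682046e-01, -3.94857377e-01, -1.63418114e-03]), 'tcp_pos': array([0.55876485, 0.12045286, 0.05741202]), 'orientation': array([2.21357918, 2.2287556 , 0.00305805]), 'contact_force': array([-0.7695274 ,  0.54584569,  7.02367088]), 'moment': array([ 0.12675607,  0.28919677, -0.02340994]), 'gripper_force': 45.07348895072937, 'grip_width': 0.00929003860720506}
at [0.5588 0.1205 0.0574] yaw 0.39 tilt [ 0.0016  0.0011 -1.    ] ->
0.0015 -0.0127 -0.0389 0.06; 0.0014 -0.0127 -0.0389 0.06; 0.0014 -0.0127 -0.0389 0.06; 0.0014 -0.0127 -0.0389 0.06; 0.0014 -0.0127 -0.0389 0.06; 0.0014 -0.0127 -0.0389 0.06; 0.0014 -0.0127 -0.0389 0.06
```

Call:
{"method": "arm_command", "body": {
  "plan": "0 0 -0.02 0; 0 0 -0.03 0; 0 0 -0.04 0; 0 -0.012 -0.045 4; 0 -0.013 -0.045 6; 0 -0.013 -0.045 6; 0 -0.013 -0.045 6; 0 -0.013 -0.04 6; 0 -0.013 -0.02 6; 0 0 0 0"
}}

```text
clock: 4.9
tcp_pos: [0.484, 0.1373, 0.3882]
orientation: [-2.766, -1.486, -0.005]
contact_force: [0.1, -0.2, -1.5]
grip_width: 0.0094
gripper_force: 44.0
```

Run:
```python
from h import *
o=r.get_obs(); print(o['tcp_pos'],o['orientation'],o['grip_width'],o['contact_force'])
im,d,c=grab('scene'); u,v=proj(o['tcp_pos']-[0,0,.045],c).astype(int); print(u,v)
R=cv2.Rodrigues(o['orientation'])[0]
a=im[v-50:v+50,u-60:u+60]; a=cv2.convertScaleAbs(a,alpha=1.6); cv2.imwrite('pics/t1.png',cv2.resize(a,(720,600),interpolation=cv2.INTER_CUBIC)[:,:,::-1])
rows(.48,-.2545,.16,12.6,12)
```

```text
[0.48397535 0.13726265 0.38816805] [-2.76619605 -1.48610688 -0.0053578 ] 0.009440927268873604 [ 0.07147494 -0.21691211 -1.47079599]
220 220
at [0.4839 0.1369 0.3868] yaw -33.47 tilt [ 7.0e-04  1.3e-03 -1.0e+00] ->
-0.0274 0.0177 0.0189 -3.84; -0.0285 0.0158 0.0189 -3.84; -0.0295 0.0139 0.0189 -3.84; -0.0304 0.0119 0.0189 -3.84; -0.0311 0.0098 0.0189 -3.84; -0.0317 0.0077 0.0189 -3.84; -0.0321 0.0056 0.0189 -3.84; -0.0324 0.0034 0.0189 -3.84; -0.0326 0.0012 0.0189 -3.84; -0.0326 -0.0009 0.0189 -3.84; -0.0325 -0.0031 0.0189 -3.84; -0.0322 -0.0053 0.0189 -3.84
```

View pics/t1.png

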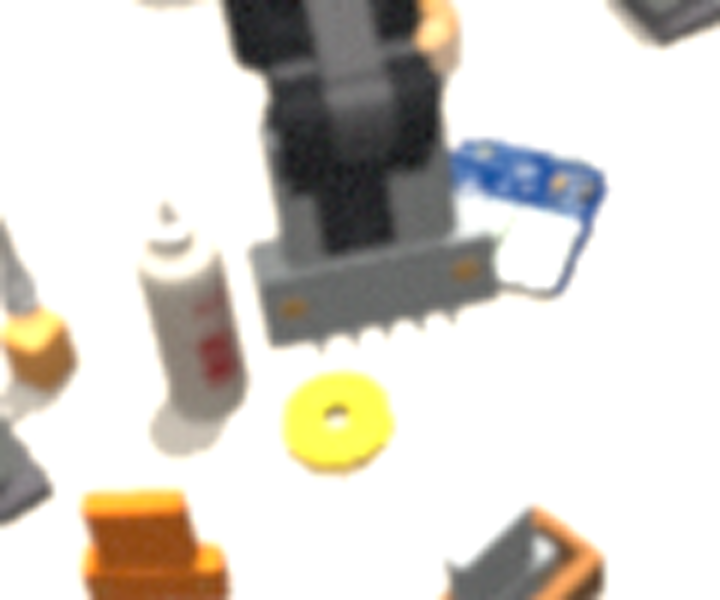

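The leaf in hand is seen side-on. Its plate edge runs (275,345)–(495,297) in the crop, with five teeth below it. I'll measure the tooth spacing numerically.

```bash
cat >> h.py <<'E'
def pitch(save=None):
    o=r.get_obs(); im,d,c=grab('scene'); g=cv2.cvtColor(im,cv2.COLOR_RGB2GRAY).astype(np.float32)
    R=cv2.Rodrigues(o['orientation'])[0]; t=R[:,0]*np.sign(R[1,0]); n=R[:,1]
    n=n*np.sign((c['origin']-o['tcp_pos'])@n)
    s=np.arange(-.032,.032,.00025); w=np.arange(-.066,-.03,.00025)
    X=o['tcp_pos']+n*.006+s[None,:,None]*t+w[::-1,None,None]*np.array([0,0,1.])
    q=proj(X,c).astype(np.float32); S=cv2.remap(g,q[...,0],q[...,1],cv2.INTER_CUBIC)
    if save: cv2.imwrite(save,cv2.resize(cv2.convertScaleAbs(S,alpha=1.5),None,fx=3,fy=3))
    return s,w[::-1],S
E
python3 - <<'E'
from h import *
s,w,S=pitch('pics/p1.png')
hp=s*1000
for i in range(0,len(w),3):
    pr=S[i]-np.polyval(np.polyfit(s,S[i],2),s); m=abs(s)<.02
    print(round(w[i]*1000,1),[int(abs((S[i][m]*np.hanning(m.sum())*np.exp(2j*np.pi*s[m]/p*1000)).sum())) for p in(6,6.5,7,7.5,8,8.5,9,9.5,10,11)])
E
```

```text
-30.2 [16, 18, 13, 11, 6, 16, 24, 21, 14, 29]
-31.0 [23, 24, 22, 20, 15, 24, 31, 29, 21, 30]
-31.7 [16, 16, 17, 15, 15, 30, 39, 36, 25, 23]
-32.5 [9, 0, 10, 8, 11, 30, 41, 37, 24, 18]
-33.2 [15, 7, 11, 9, 6, 25, 34, 31, 18, 24]
-34.0 [25, 14, 3, 7, 7, 20, 27, 23, 13, 31]
-34.7 [34, 24, 4, 8, 8, 13, 17, 13, 7, 33]
-35.5 [37, 27, 5, 9, 8, 3, 5, 2, 10, 35]
-36.2 [37, 28, 4, 13, 12, 6, 8, 11, 17, 37]
-37.0 [36, 27, 6, 13, 12, 9, 12, 12, 14, 35]
-37.7 [37, 28, 7, 8, 8, 14, 19, 14, 4, 31]
-38.5 [38, 29, 11, 2, 11, 24, 29, 23, 8, 24]
-39.2 [24, 24, 15, 9, 15, 29, 36, 30, 16, 16]
-40.0 [18, 13, 13, 12, 12, 26, 34, 29, 16, 20]
-40.7 [3, 11, 21, 20, 7, 15, 24, 21, 10, 27]
-41.5 [74, 66, 64, 51, 27, 3, 13, 14, 5, 29]
-42.2 [96, 115, 127, 112, 74, 34, 12, 12, 6, 25]
-43.0 [165, 229, 252, 221, 155, 84, 36, 21, 17, 17]
-43.7 [344, 442, 460, 395, 281, 163, 76, 40, 35, 15]
-44.5 [412, 606, 672, 599, 443, 272, 136, 58, 35, 10]
-45.2 [593, 839, 915, 816, 612, 389, 206, 87, 28, 17]
-46.0 [727, 1033, 1127, 1009, 764, 494, 270, 120, 41, 43]
-46.7 [716, 1109, 1259, 1152, 888, 586, 332, 160, 69, 62]
-47.5 
[... 545 characters left out ...]
31, 5, 45, 63, 44, 5, 115]
-55.7 [43, 29, 14, 22, 9, 47, 62, 40, 13, 126]
-56.5 [29, 17, 19, 28, 4, 38, 51, 29, 30, 145]
-57.2 [19, 11, 26, 35, 9, 27, 38, 16, 44, 159]
-58.0 [23, 17, 27, 38, 14, 18, 26, 6, 54, 169]
-58.8 [20, 12, 31, 45, 24, 7, 12, 15, 68, 180]
-59.5 [11, 10, 38, 50, 28, 0, 7, 25, 78, 188]
-60.2 [4, 9, 41, 50, 27, 5, 14, 32, 84, 194]
-61.0 [9, 20, 51, 58, 34, 17, 26, 47, 96, 204]
-61.8 [18, 31, 60, 68, 49, 40, 49, 69, 113, 214]
-62.5 [15, 27, 61, 75, 63, 63, 75, 87, 117, 203]
-63.2 [12, 20, 60, 74, 67, 78, 91, 91, 99, 167]
-64.0 [23, 10, 49, 65, 64, 89, 110, 107, 92, 120]
-64.8 [51, 21, 54, 74, 80, 122, 159, 163, 136, 69]
-65.5 [72, 56, 89, 104, 124, 187, 241, 253, 224, 117]
```

View pics/p1.png

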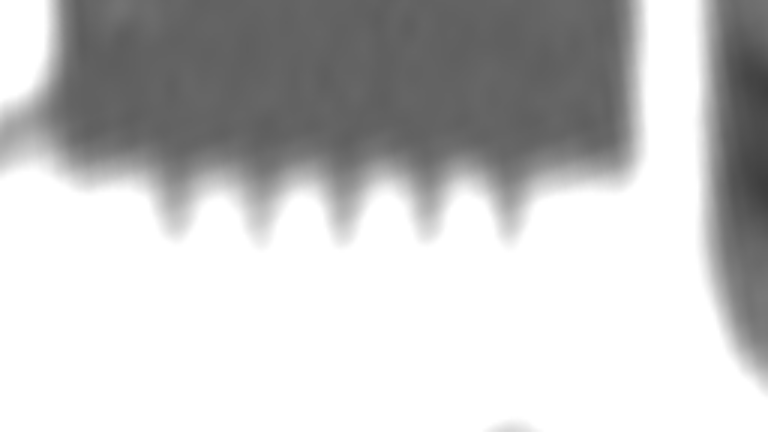

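The rectified view shows five teeth at columns 176 to 510 (12 px/mm), so the spacing is 6.96 mm. This is the 7 mm leaf and the screw reads 8.5 mm, so the leaf goes back in the rack.

Run:
```python
from h import *
rows(.5588,.1200,.1000,0.2,8)
```

```text
at [0.4837 0.1366 0.3859] yaw -33.51 tilt [-7.e-04  0.e+00 -1.e+00] ->
0.0034 0.0090 0.0357 -4.21; 0.0028 0.0092 0.0357 -4.21; 0.0021 0.0094 0.0357 -4.21; 0.0014 0.0095 0.0357 -4.21; 0.0007 0.0096 0.0357 -4.21; -0.0000 0.0096 0.0357 -4.21; -0.0007 0.0096 0.0357 -4.21; -0.0014 0.0095 0.0357 -4.21
```

Call:
{"method": "arm_command", "body": {
  "plan": "0.0034 0.0090 0.0357 -4.21; 0.0028 0.0092 0.0357 -4.21; 0.0021 0.0094 0.0357 -4.21; 0.0014 0.0095 0.0357 -4.21; 0.0007 0.0096 0.0357 -4.21; 0 0.0096 0.0357 -4.21; -0.0007 0.0096 0.0357 -4.21; -0.0014 0.0095 0.0357 -4.21; 0 0 0 0; 0 0 0 0; 0 0 0 0"
}}

```text
clock: 6.38
tcp_pos: [0.5597, 0.1205, 0.1019]
orientation: [2.22, 2.222, 0.003]
contact_force: [0.2, -0.2, -0.6]
grip_width: 0.0091
gripper_force: 43.8
```

Run:
```python
from h import *
rows(.5588,.1200,.0585,0.2,4)
```

```text
at [0.5597 0.1205 0.1019] yaw 0.04 tilt [ 1.8e-03  7.0e-04 -1.0e+00] ->
-0.0001 -0.0002 0.0109 -0.04; -0.0001 -0.0002 0.0109 -0.04; -0.0001 -0.0002 0.0109 -0.04; -0.0001 -0.0002 0.0109 -0.04
```

Call:
{"method": "arm_command", "body": {
  "plan": "0 -0.0002 0.0109 0; 0 -0.0002 0.0109 0; 0 -0.0002 0.0109 0; 0 -0.0002 0.0109 0; 0 0 0 0"
}}

```text
clock: 7.0
tcp_pos: [0.5588, 0.1206, 0.0569]
orientation: [-2.22, -2.222, -0.001]
contact_force: [0.2, 0.2, 0.6]
grip_width: 0.0095
gripper_force: 45.2
```

Call:
{"method": "arm_command", "body": {
  "plan": "0 0 0 0; 0 0 0 0; 0 0 -0.02 0; 0 0 -0.03 0; -0.037 0 0 0; -0.038 -0.002 0 0; 0 0 0.02 0; 0 0 0.03 0; 0 0 0 0; 0 0 0 0",
  "hand": 0
}}

```text
clock: 8.25
tcp_pos: [0.5572, 0.0454, 0.0585]
orientation: [2.22, 2.222, 0.002]
contact_force: [0.6, -0.3, 0.8]
grip_width: 0.0429
gripper_force: 0.0
```

Run:
```python
from h import *
o=r.get_obs(); print(o['clock'],o['tcp_pos'],o['contact_force'])
im,d,c=grab('scene'); P=world(d,c)
m=((P[...,2]>.050)&(P[...,2]<.073)&(abs(P[...,0]-.56)<.012)&(P[...,1]>.085)&(P[...,1]<.23)).astype(np.uint8)
k,l,st,ce=cv2.connectedComponentsWithStats(m)
for i in range(1,k):
    if st[i,4]>20: print(ce[i].round(),st[i,4],P[l==i].mean(0).round(4),P[l==i][:,2].max().round(4))
```

```text
8.25 [0.55723579 0.04542383 0.05846252] [ 0.57994242 -0.29333159  0.75707429]
[215. 285.] 174 [0.5567 0.1191 0.0652] 0.073
[186. 312.] 194 [0.5582 0.191  0.0654] 0.0729
```

Call:
{"method": "arm_command", "body": {
  "plan": "0 0 0 0; 0 0 0 0; 0 0 0 0; 0 0 0 0",
  "hand": 1
}}

```text
clock: 8.8
tcp_pos: [0.5569, 0.0455, 0.0577]
orientation: [2.22, 2.222, 0.002]
contact_force: [-0.9, 1.4, 6.3]
grip_width: 0.0094
gripper_force: 45.1
```

Call:
{"method": "arm_command", "body": {
  "plan": "0 0 -0.02 0; 0 0 -0.03 0; 0 0 -0.04 0; 0.005 -0.012 -0.045 4; 0.01 -0.013 -0.045 6; 0.01 -0.013 -0.045 6; 0.01 -0.013 -0.045 6; 0.01 -0.013 -0.04 6; 0.005 -0.013 -0.02 6; 0 0 0 0; 0 0 0 0"
}}

```text
clock: 10.18
tcp_pos: [0.4935, 0.1105, 0.3859]
orientation: [2.772, 1.479, -0.003]
contact_force: [-0.2, -0.5, -0.8]
grip_width: 0.009
gripper_force: 44.1
```

Run:
```python
from h import *
o=r.get_obs(); print(o['clock'],o['tcp_pos'],o['grip_width'])
s,w,S=pitch('pics/p2.png')
m=abs(s)<.025
for i in range(0,len(w),6):
    if w[i]<-.04 and w[i]>-.055: print(round(w[i]*1000,1),[int(abs((S[i][m]*np.hanning(m.sum())*np.exp(2j*np.pi*s[m]/p*1000)).sum())) for p in(6,6.5,7,7.5,8,8.5,9,9.5,10,11)])
rows(.4785,-.2545,.16,12.6,12)
```

```text
10.175 [0.49347837 0.11049532 0.38588442] 0.008974130992474856
-40.7 [36, 43, 35, 17, 6, 9, 20, 25, 23, 18]
-42.2 [38, 28, 31, 22, 12, 35, 59, 78, 88, 79]
-43.7 [36, 90, 137, 117, 112, 189, 264, 303, 304, 236]
-45.2 [62, 223, 329, 306, 339, 505, 649, 708, 680, 474]
-46.7 [102, 299, 483, 498, 573, 803, 1006, 1082, 1023, 651]
-48.2 [217, 276, 498, 590, 738, 996, 1211, 1288, 1216, 754]
-49.7 [146, 282, 413, 465, 613, 842, 1026, 1104, 1065, 707]
-51.2 [152, 235, 198, 82, 143, 277, 393, 474, 507, 427]
-52.7 [195, 164, 175, 284, 347, 332, 283, 263, 303, 455]
-54.2 [163, 152, 270, 393, 431, 396, 351, 368, 465, 736]
at [0.4935 0.1103 0.3857] yaw -33.9 tilt [-0.0019 -0.0013 -1.    ] ->
-0.0259 0.0159 0.0188 -3.87; -0.0269 0.0141 0.0188 -3.87; -0.0278 0.0123 0.0188 -3.87; -0.0286 0.0104 0.0188 -3.87; -0.0292 0.0084 0.0188 -3.87; -0.0297 0.0064 0.0188 -3.87; -0.0301 0.0044 0.0188 -3.87; -0.0303 0.0023 0.0188 -3.87; -0.0304 0.0003 0.0188 -3.87; -0.0304 -0.0018 0.0188 -3.87; -0.0302 -0.0038 0.0188 -3.87; -0.0299 -0.0058 0.0188 -3.87
```

View pics/p2.png

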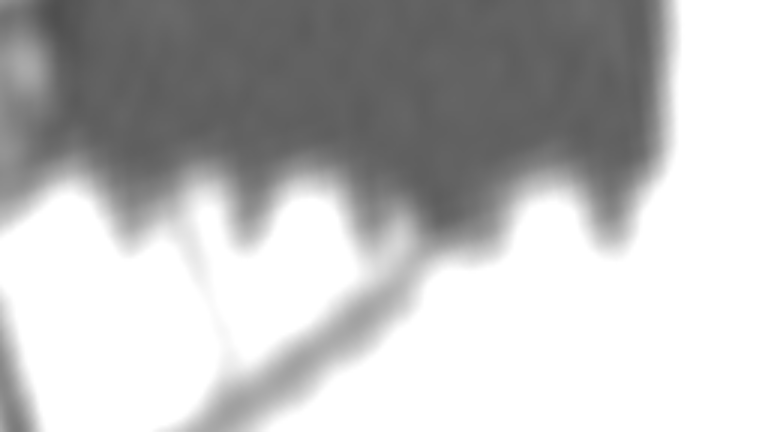

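The teeth run from column 130 to 612, so the spacing is 10.0 mm. That makes the leaf at y=0.19 the 8.5 mm one. This one goes back too.

Run:
```python
from h import *
rows(.5575,.0458,.1000,0,8)
```

```text
at [0.4935 0.1103 0.3857] yaw -33.9 tilt [-0.0019 -0.0013 -1.    ] ->
-0.0022 0.0111 0.0357 -4.24; -0.0030 0.0109 0.0357 -4.24; -0.0038 0.0107 0.0357 -4.24; -0.0046 0.0104 0.0357 -4.24; -0.0054 0.0100 0.0357 -4.24; -0.0061 0.0096 0.0357 -4.24; -0.0068 0.0091 0.0357 -4.24; -0.0075 0.0086 0.0357 -4.24
```

Call:
{"method": "arm_command", "body": {
  "plan": "-0.0022 0.0111 0.0357 -4.24; -0.0030 0.0109 0.0357 -4.24; -0.0038 0.0107 0.0357 -4.24; -0.0046 0.0104 0.0357 -4.24; -0.0054 0.0100 0.0357 -4.24; -0.0061 0.0096 0.0357 -4.24; -0.0068 0.0091 0.0357 -4.24; -0.0075 0.0086 0.0357 -4.24; 0 0 0 0; 0 0 0 0; 0 0 0 0"
}}

```text
clock: 11.6
tcp_pos: [0.5585, 0.0471, 0.1027]
orientation: [2.221, 2.22, 0.003]
contact_force: [0.4, -0.2, 0.2]
grip_width: 0.0093
gripper_force: 43.9
```

Run:
```python
from h import *
rows(.5575,.0455,.0585,0,4)
```

```text
at [0.5585 0.0471 0.1027] yaw -0.02 tilt [ 1.9e-03  6.0e-04 -1.0e+00] ->
-0.0004 -0.0003 0.0111 -0.01; -0.0004 -0.0003 0.0111 -0.01; -0.0004 -0.0003 0.0111 -0.01; -0.0004 -0.0003 0.0111 -0.01
```

Call:
{"method": "arm_command", "body": {
  "plan": "-0.0004 -0.0003 0.0111 0; -0.0004 -0.0003 0.0111 0; -0.0004 -0.0003 0.0111 0; -0.0004 -0.0003 0.0111 0; 0 0 0 0"
}}

```text
clock: 12.22
tcp_pos: [0.5576, 0.0451, 0.057]
orientation: [2.222, 2.22, 0.002]
contact_force: [0.5, 0.3, 1.9]
grip_width: 0.0092
gripper_force: 45.8
```

Call:
{"method": "arm_command", "body": {
  "plan": "0 0 0 0; 0 0 0 0; 0 0 -0.02 0; 0 0 -0.03 0; 0.048 0 0 0; 0.048 0 0 0; 0.048 0.001 0 0; 0 0 0.02 0; 0 0 0.03 0; 0 0 0 0; 0 0 0 0",
  "hand": 0
}}

```text
clock: 13.6
tcp_pos: [0.5581, 0.1883, 0.0576]
orientation: [2.223, 2.219, 0.0]
contact_force: [-0.3, 0.3, -0.3]
grip_width: 0.0427
gripper_force: 0.0
```

Call:
{"method": "arm_command", "body": {
  "plan": "0 0 0 0; 0 0 0 0; 0 0 0 0; 0 0 0 0",
  "hand": 1
}}

```text
clock: 14.1
tcp_pos: [0.5584, 0.1892, 0.0579]
orientation: [2.222, 2.221, 0.002]
contact_force: [-0.5, 0.1, 6.3]
grip_width: 0.0093
gripper_force: 45.1
```

Call:
{"method": "arm_command", "body": {
  "plan": "0 0 -0.02 0; 0 0 -0.03 0; 0 0 -0.04 0; -0.015 -0.012 -0.045 4; -0.015 -0.013 -0.045 6; -0.015 -0.013 -0.045 6; -0.015 -0.013 -0.045 6; -0.01 -0.013 -0.04 6; -0.005 -0.013 -0.02 6; 0 0 0 0; 0 0 0 0"
}}

```text
clock: 15.48
tcp_pos: [0.4696, 0.1338, 0.3865]
orientation: [-2.772, -1.477, 0.002]
contact_force: [0.5, 0.0, -1.6]
grip_width: 0.0087
gripper_force: 44.0
```

Run:
```python
from h import *
o=r.get_obs(); print(o['clock'],o['tcp_pos'],o['grip_width'],o['contact_force'])
s,w,S=pitch('pics/p3.png')
im,d,c=grab('scene'); P=world(d,c)
m=((P[...,2]>.050)&(P[...,2]<.073)&(abs(P[...,0]-.56)<.012)&(P[...,1]>.01)&(P[...,1]<.23)).astype(np.uint8)
k,l,st,ce=cv2.connectedComponentsWithStats(m)
for i in range(1,k):
    if st[i,4]>20: print(ce[i].round(),st[i,4],P[l==i].mean(0).round(4),P[l==i][:,2].max().round(4))
rows(.479,-.2535,.16,12.5,14)
```

```text
15.475 [0.46960816 0.13377333 0.38645363] 0.008666548263995377 [ 0.45351787  0.01208969 -1.58084402]
[242. 261.] 151 [0.5553 0.0465 0.065 ] 0.0729
[215. 286.] 163 [0.5566 0.1193 0.0652] 0.0729
at [0.4698 0.1337 0.386 ] yaw -33.97 tilt [-0.0017 -0.0015 -1.    ] ->
-0.0226 0.0160 0.0161 -3.32; -0.0235 0.0147 0.0161 -3.32; -0.0243 0.0133 0.0161 -3.32; -0.0250 0.0119 0.0161 -3.32; -0.0256 0.0104 0.0161 -3.32; -0.0262 0.0089 0.0161 -3.32; -0.0267 0.0074 0.0161 -3.32; -0.0271 0.0058 0.0161 -3.32; -0.0273 0.0042 0.0161 -3.32; -0.0275 0.0026 0.0161 -3.32; -0.0276 0.0010 0.0161 -3.32; -0.0277 -0.0006 0.0161 -3.32; -0.0276 -0.0022 0.0161 -3.32; -0.0274 -0.0038 0.0161 -3.32
```

View pics/p3.png

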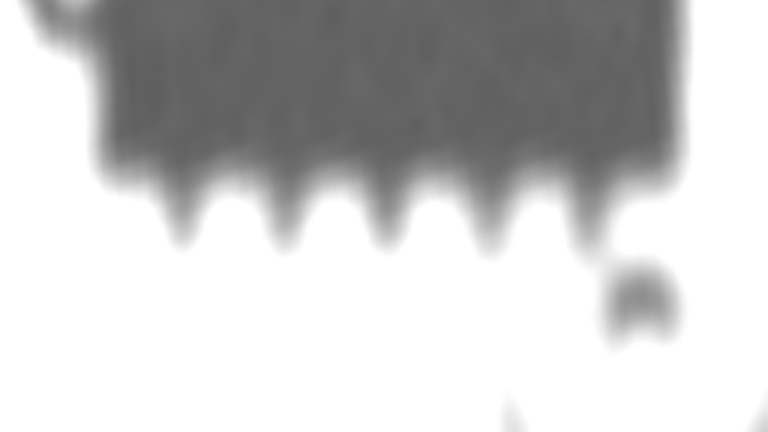

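The teeth run from column 183 to 590, so the spacing is 8.48 mm and this is the leaf that fits. Carrying it above the stand.

Call:
{"method": "arm_command", "body": {
  "plan": "-0.0226 0.0160 0.0161 -3.32; -0.0235 0.0147 0.0161 -3.32; -0.0243 0.0133 0.0161 -3.32; -0.0250 0.0119 0.0161 -3.32; -0.0256 0.0104 0.0161 -3.32; -0.0262 0.0089 0.0161 -3.32; -0.0267 0.0074 0.0161 -3.32; -0.0271 0.0058 0.0161 -3.32; -0.0273 0.0042 0.0161 -3.32; -0.0275 0.0026 0.0161 -3.32; -0.0276 0.0010 0.0161 -3.32; -0.0277 -0.0006 0.0161 -3.32; -0.0276 -0.0022 0.0161 -3.32; -0.0274 -0.0038 0.0161 -3.32; 0 0 0 0; 0 0 0 0; 0 0 0 0"
}}

```text
clock: 17.7
tcp_pos: [0.4792, -0.2524, 0.1617]
orientation: [-1.965, -2.45, -0.0]
contact_force: [-0.5, 1.3, -0.8]
grip_width: 0.0093
gripper_force: 43.8
```

Run:
```python
from h import *
th=np.radians(12.5); xv=np.array([np.cos(th),np.sin(th),0]); yv=np.array([-np.sin(th),np.cos(th),0])
o=r.get_obs(); T=o['tcp_pos']; print(o['clock'],T,o['contact_force'])
V=[]
for n in('scene','top'):
    im,d,c=grab(n); P=world(d,c); q=(P-T)@np.stack([xv,yv],1); w=P[...,2]-T[2]
    for lo,hi in((-.044,-.03),):
        s=(abs(q[...,0])<.012)&(abs(q[...,1])<.03)&(w>lo)&(w<hi)
        if s.sum()>5: print(n,'plate',s.sum(),np.percentile(q[s][:,0],[5,50,95]).round(4),np.percentile(q[s][:,1],[1,99]).round(4), 'slope',np.polyfit(q[s][:,1],q[s][:,0],1))
    # initial-image rails & blocks in T frame
    z=np.load(n+'0.npz'); P=world(z['d'],c); q=(P-T)@np.stack([xv,yv],1); dz=.0022 if n=='top' else 0; Z=P[...,2]-dz
    s=(abs(q[...,0])<.04)&(abs(q[...,1])<.09)&(Z>.0655)&(z['d']>0)
    print(n,'blocks',s.sum(),q[s].min(0).round(4),q[s].max(0).round(4),cv2.minAreaRect((q[s]*1000).astype(np.float32)))
    s=(abs(q[...,0])<.03)&(abs(q[...,1])<.045)&(Z>.056)&(Z<.072)&(z['d']>0)
    print(n,'rails',s.sum()); h,e=np.histogram(q[s][:,0],np.arange(-.026,.027,.002)); print(dict(zip((e[:-1]*1000+1).round().astype(int).tolist(),h.tolist())))
    for sg in(-1,1):
        t=s&(q[...,0]*sg>0); print(sg,np.polyfit(q[t][:,1],q[t][:,0],1),np.median(Z[t]),Z[t].max())
    u,v=proj(T-[0,0,.07],c).astype(int); V.append(cv2.resize(im[v-50:v+50,u-50:u+50],(400,400),interpolation=cv2.INTER_CUBIC))
cv2.imwrite('pics/hov.png',np.hstack(V)[:,:,::-1])
```

```text
17.7 [ 0.47924107 -0.25237272  0.16171396] [-0.46227913  1.27193522 -0.79264594]
scene plate 39 [-0.0049 -0.0017  0.0062] [-0.0171  0.0279] slope [ 0.17477057 -0.00402918]
scene blocks 183 [-0.0185 -0.0703] [0.0201 0.0677] ((0.7947502136230469, -1.3051528930664062), (38.42207717895508, 138.00035095214844), 0.11550211906433105)
scene rails 243
{-25: 0, -23: 0, -21: 0, -19: 0, -17: 0, -15: 26, -13: 19, -11: 20, -9: 25, -7: 13, -5: 0, -3: 0, -1: 0, 1: 0, 3: 0, 5: 0, 7: 1, 9: 26, 11: 27, 13: 31, 15: 30, 17: 25, 19: 0, 21: 0, 23: 0, 25: 0}
-1 [-0.00194349 -0.01154809] 0.06349050301083492 0.07030643804243375
1 [0.00344025 0.01286191] 0.06336114409891552 0.06965999832850878
top blocks 262 [-0.0201 -0.0727] [0.0179 0.0645] ((-0.9638252258300781, -4.142539978027344), (137.20956420898438, 37.97147750854492), 89.85962677001953)
top rails 363
{-25: 0, -23: 0, -21: 0, -19: 8, -17: 36, -15: 33, -13: 36, -11: 37, -9: 22, -7: 0, -5: 0, -3: 0, -1: 0, 1: 0, 3: 0, 5: 5, 7: 39, 9: 34, 11: 42, 13: 42, 15: 29, 17: 0, 19: 0, 21: 0, 23: 0, 25: 0}
-1 [ 0.00058447 -0.01357643] 0.06342824642188537 0.07128905470869616
1 [-0.00596159  0.01073773] 0.0635617159014019 0.07067967994102252
```

View pics/hov.png

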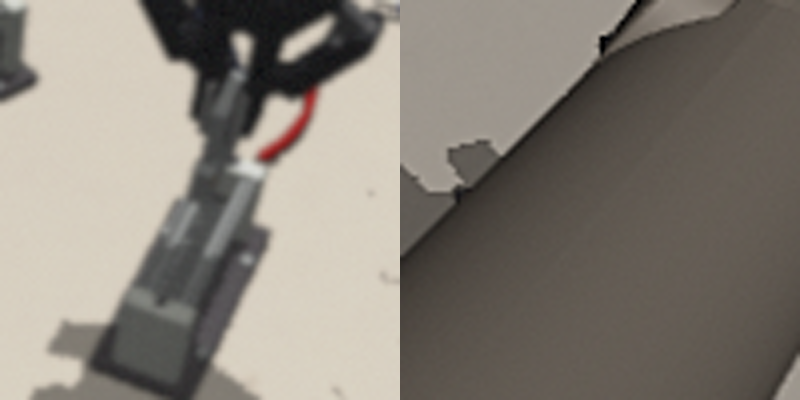

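Hover view: the leaf at about (225,100) lines up with the rail gap. The scene view says its lateral offset is about 0.3 mm. Going down between the rails.

Call:
{"method": "arm_command", "body": {
  "plan": "0 0.0003 0.02 0; 0 0 0.014 0; 0 0 0.004 0; 0 0 0.004 0; 0 0 0.004 0; 0 0 0.004 0; 0 0 0.002 0; 0 0 0 0; 0 0 0 0"
}}

```text
clock: 18.92
tcp_pos: [0.4793, -0.2533, 0.1098]
orientation: [1.967, 2.449, 0.0]
contact_force: [-0.7, 0.8, -1.9]
grip_width: 0.0093
gripper_force: 44.0
```

Call:
{"method": "arm_command", "body": {
  "plan": "0 0 0.0015 0; 0 0 0.0015 0; 0 0 0.0012 0; 0 0 0.0012 0; 0 0 0.0012 0; 0 0 0.0012 0; 0 0 0 0"
}}

```text
clock: 19.8
tcp_pos: [0.4791, -0.2532, 0.1018]
orientation: [-1.967, -2.449, 0.0]
contact_force: [-0.8, 0.2, -1.0]
grip_width: 0.0094
gripper_force: 44.0
```

Call:
{"method": "arm_command", "body": {
  "plan": "0 0 0.001 0; 0 0 0.001 0; 0 0 0 0"
}}

```text
clock: 20.18
tcp_pos: [0.4792, -0.2532, 0.0998]
orientation: [-1.967, -2.449, 0.0]
contact_force: [-0.0, -0.6, -1.6]
grip_width: 0.009
gripper_force: 44.0
```

Call:
{"method": "arm_command", "body": {
  "plan": "0 0 0.0008 0; 0 0 0.0007 0; 0 0 0 0"
}}

```text
clock: 20.55
tcp_pos: [0.4791, -0.2532, 0.0983]
orientation: [-1.967, -2.449, 0.0]
contact_force: [-0.9, -0.9, -1.4]
grip_width: 0.0092
gripper_force: 44.0
```

Call:
{"method": "arm_command", "body": {
  "plan": "0 0 0.0005 0; 0 0 0.0005 0; 0 0 0 0"
}}

```text
clock: 20.92
tcp_pos: [0.4792, -0.2532, 0.0973]
orientation: [-1.967, -2.449, 0.0]
contact_force: [0.3, -0.1, -2.0]
grip_width: 0.0092
gripper_force: 44.0
```

Call:
{"method": "arm_command", "body": {
  "plan": "0 0 0.0004 0; 0 0 0.0003 0; 0 0 0 0"
}}

```text
clock: 21.3
tcp_pos: [0.4792, -0.2532, 0.0966]
orientation: [-1.967, -2.449, 0.0]
contact_force: [1.0, 0.1, -0.9]
grip_width: 0.0093
gripper_force: 44.0
```

Call:
{"method": "arm_command", "body": {
  "plan": "0 0 0.0005 0; 0 0 0 0"
}}

```text
clock: 21.55
tcp_pos: [0.4792, -0.2532, 0.0961]
orientation: [-1.967, -2.449, 0.0]
contact_force: [-0.1, -0.4, -2.0]
grip_width: 0.0092
gripper_force: 44.0
```

Call:
{"method": "arm_command", "body": {
  "plan": "0 0 0.0005 0; 0 0 0 0"
}}

```text
clock: 21.8
tcp_pos: [0.4792, -0.2532, 0.0956]
orientation: [-1.967, -2.449, 0.0]
contact_force: [0.1, -0.3, -1.0]
grip_width: 0.0092
gripper_force: 44.0
```

Call:
{"method": "arm_command", "body": {
  "plan": "0 0 0.0005 0; 0 0 0 0"
}}

```text
clock: 22.05
tcp_pos: [0.4792, -0.2532, 0.0951]
orientation: [-1.967, -2.449, 0.0]
contact_force: [0.5, 0.2, -1.6]
grip_width: 0.0094
gripper_force: 44.0
```

Call:
{"method": "arm_command", "body": {
  "plan": "0 0 0.0005 0; 0 0 0 0"
}}

```text
clock: 22.3
tcp_pos: [0.4792, -0.2532, 0.0946]
orientation: [-1.967, -2.449, 0.0]
contact_force: [0.4, -0.4, -1.4]
grip_width: 0.0096
gripper_force: 44.0
```

Call:
{"method": "arm_command", "body": {
  "plan": "0 0 0.0005 0; 0 0 0 0"
}}

```text
clock: 22.55
tcp_pos: [0.4792, -0.2532, 0.0941]
orientation: [-1.967, -2.449, 0.0]
contact_force: [-0.1, -0.6, -1.6]
grip_width: 0.0091
gripper_force: 44.0
```

Call:
{"method": "arm_command", "body": {
  "plan": "0 0 0.0005 0; 0 0 0 0"
}}

```text
clock: 22.8
tcp_pos: [0.4792, -0.2532, 0.0936]
orientation: [-1.967, -2.449, -0.0]
contact_force: [-0.1, -0.4, -1.2]
grip_width: 0.0093
gripper_force: 44.0
```

Call:
{"method": "arm_command", "body": {
  "plan": "0 0 0.0004 0; 0 0 0 0"
}}

```text
clock: 23.05
tcp_pos: [0.4792, -0.2532, 0.0933]
orientation: [-1.967, -2.449, -0.0]
contact_force: [-0.6, 0.6, -0.1]
grip_width: 0.0095
gripper_force: 44.1
```

Call:
{"method": "arm_command", "body": {
  "plan": "0 0 0.0004 0; 0 0 0 0"
}}

```text
clock: 23.3
tcp_pos: [0.4792, -0.2532, 0.0931]
orientation: [-1.967, -2.449, -0.0]
contact_force: [-1.1, 0.8, 2.8]
grip_width: 0.0095
gripper_force: 44.6
```

Call:
{"method": "arm_command", "body": {
  "plan": "0 0 0.0003 0; 0 0 0 0"
}}

```text
clock: 23.55
tcp_pos: [0.4793, -0.2532, 0.0928]
orientation: [-1.967, -2.449, -0.001]
contact_force: [-1.7, 1.4, 5.0]
grip_width: 0.0091
gripper_force: 45.0
```

Call:
{"method": "arm_command", "body": {
  "plan": "0.0005 0 0 0; 0.0005 0 0 0; 0 0 0 0"
}}

```text
clock: 23.92
tcp_pos: [0.4792, -0.253, 0.0929]
orientation: [1.967, 2.448, -0.001]
contact_force: [-1.1, -1.7, 4.8]
grip_width: 0.0092
gripper_force: 44.9
```

Call:
{"method": "arm_command", "body": {
  "plan": "0.0005 0 0 0; 0.0005 0 0 0; 0 0 0 0"
}}

```text
clock: 24.3
tcp_pos: [0.4793, -0.2518, 0.0929]
orientation: [1.966, 2.448, -0.0]
contact_force: [0.6, -3.4, 4.8]
grip_width: 0.0092
gripper_force: 44.9
```

Call:
{"method": "arm_command", "body": {
  "plan": "0.0005 0 0 0; 0.0005 0 0 0; 0 0 0 0"
}}

```text
clock: 24.68
tcp_pos: [0.4792, -0.2513, 0.0929]
orientation: [1.966, 2.447, -0.001]
contact_force: [0.6, -6.1, 4.0]
grip_width: 0.0091
gripper_force: 44.8
```

Call:
{"method": "arm_command", "body": {
  "plan": "0.0005 0 0 0; 0.0005 0 0 0; 0 0 0 0"
}}

```text
clock: 25.05
tcp_pos: [0.4791, -0.2511, 0.0931]
orientation: [1.966, 2.446, -0.002]
contact_force: [1.6, -6.7, 3.8]
grip_width: 0.0094
gripper_force: 44.7
```

Run:
```python
from h import *
o=r.get_obs(); print(o['clock'],o['tcp_pos'],o['contact_force'])
s,w,S=pitch()
im,d,c=grab('scene'); u,v=proj(o['tcp_pos']-[0,0,.035],c).astype(int); cv2.imwrite('pics/on.png',cv2.resize(im[v-35:v+35,u-45:u+45],(720,560),interpolation=cv2.INTER_CUBIC)[:,:,::-1])
```

```text
25.05 [ 0.47913445 -0.25112351  0.09309838] [ 1.62760042 -6.68614822  3.76074228]
```

View pics/on.png

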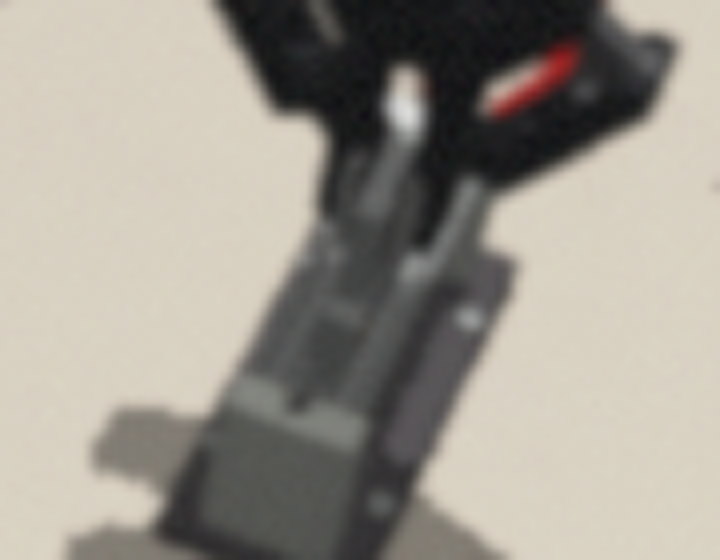

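The leaf sits between the rails at about (350,270). Lateral force reaches 6.7 N under only about 4–5 N of down force, and the height is 0.093, as expected for home. The teeth are engaged. I'll relax sideways, release and check the height.

Call:
{"method": "arm_command", "body": {
  "plan": "-0.001 0 0 0; -0.001 0 0 0; -0.0005 0 -0.0003 0; 0 0 0 0; 0 0 0 0"
}}

```text
clock: 25.78
tcp_pos: [0.4792, -0.2516, 0.0929]
orientation: [1.967, 2.45, 0.001]
contact_force: [1.3, -2.6, 4.1]
grip_width: 0.0093
gripper_force: 44.8
```

Call:
{"method": "arm_command", "body": {
  "plan": "0 0 0 0; 0 0 0 0; 0 0 0 0; 0 0 0 0",
  "hand": 0
}}

```text
clock: 26.28
tcp_pos: [0.4787, -0.2515, 0.0927]
orientation: [-1.967, -2.449, 0.0]
contact_force: [0.0, 0.0, 0.5]
grip_width: 0.0424
gripper_force: 0.0
```

Call:
{"method": "arm_command", "body": {
  "plan": "0 0 -0.01 0; 0 0 -0.03 0; 0 0 -0.05 0; 0 0 -0.05 0; 0.06 0 -0.05 0; 0.06 0 0 0; 0.06 0 0 0; 0.06 0 0 0; 0 0 0 0; 0 0 0 0"
}}

```text
clock: 27.52
tcp_pos: [0.4297, -0.0296, 0.2733]
orientation: [1.967, 2.449, 0.001]
contact_force: [-0.5, -0.3, 0.7]
grip_width: 0.0427
gripper_force: 0.0
```

Run:
```python
from h import *
o=r.get_obs(); print(o['clock'],o['tcp_pos'],o['contact_force'])
for n in('scene','top'):
    im,d,c=grab(n); P=world(d,c); dz=.0022 if n=='top' else 0
    s=(d>0)&(abs(P[...,0]-.479)<.03)&(abs(P[...,1]+.253)<.035)&(P[...,2]-dz>.09)&(P[...,2]<.125)
    if s.sum():
        Q=P[s]; t=Q[Q[:,2]>np.percentile(Q[:,2],80)-.005]
        print(n,s.sum(),'top z',(np.percentile(Q[:,2],[50,70,90])-dz).round(4),cv2.minAreaRect((t[:,:2]*1000).astype(np.float32)))
    for a in(.0445,.117):
        s=(d>0)&(abs(P[...,0]-.558)<.012)&(abs(P[...,1]-a)<.025)&(P[...,2]>.05); Q=P[s]; print(n,'rack',s.sum(),Q.mean(0).round(4),(np.percentile(Q[:,2],90)-dz).round(4))
    b=np.load(n+'0.npz')
im,d,c=grab('top'); u,v=proj([.479,-.253,.08],c).astype(int); cv2.imwrite('pics/fin.png',cv2.resize(im[v-60:v+60,u-180:u+120],(800,320),interpolation=cv2.INTER_CUBIC)[:,:,::-1])
```

```text
27.525 [ 0.42974852 -0.02963908  0.27334912] [-0.49813965 -0.32406251  0.69922533]
scene 62 top z [0.1068 0.1075 0.1091] ((479.43994140625, -249.88882446289062), (9.366305351257324, 35.64440155029297), 12.931330680847168)
scene rack 155 [0.5553 0.0466 0.0653] 0.0725
scene rack 178 [0.5567 0.1192 0.0655] 0.0728
top 95 top z [0.106  0.1074 0.1082] ((478.51641845703125, -253.31361389160156), (10.235971450805664, 36.05088424682617), 12.040764808654785)<stdin>:10: RuntimeWarning: Mean of empty slice.
  ret = um.true_divide(
Traceback (most recent call last):
IndexError: index -1 is out of bounds for axis 0 with size 0
```

Both views put the tab top at about 0.1075 m (fully home), and the other two leaves stand in the rack. Handing in.

```bash
python3 -c "
from h import *
print(ticket.hand_in())"
```

```text
the job is handed in; nothing more can be done
None
```

The 8.5 mm leaf, from the slot at y ≈ 0.19, stands released and fully home on the nearest stand's screw, and the 7 and 10 mm leaves are back upright in the rack; I ruled those two out from camera measurements instead of feeling them on the thread, and handed in at about 28 s (verdict not shown).

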